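Load the wash rack with cryostat specimen discs

ROBOT

A 6-joint arm with a two-finger parallel gripper is mounted at the origin on the work surface. World frame = base frame: x ahead of the robot, y to its left, z up, the work surface at z = 0. Lengths are in m, angles in degrees, forces in N, time in s.
With the tool pointing down it reaches from about 0.35 to 0.8 m from the base axis. Payload 7.3 kg.
Tool frame: the origin (TCP) lies at the very end of the fingers, on their centre line; the grasp point (between the pads) lies 19 mm behind it (robot.pinch_z is the distance from the TCP to the grasp point, in m); z points along the fingers, y is the line along which they close (so a half turn about z gives the same grasp; the last joint's range is limited). The gripper opens to 85 mm and grips with 20 to 120 N. Pads are 22 mm wide; open, the fingers measure 114 mm over their backs; the gripper's body (76 mm by 85 mm) begins 54 mm behind the grasp point. The pads swing forward as they close: fully open they stand 13 mm farther back than shut.
Start: joints at [-76.375, 19.595, 87.324, -0, 73.075, -8.365], TCP at [0.197, -0.487, 0.231] pointing down, gripper open.
Joint ranges: [-145.02, 145.02], [-44.19, 115.74], [2.07, 154.8], [-57.11, 237.11], [16.16, 152.29], [-177.93, 177.93]. Speed limits (degrees/s): [147.25, 147.25, 180, 180, 180, 180].

INTERFACE

Orientations are given as a 3x3 rotation matrix whose columns are the frame's x, y, z axes.
In Python, from workcell import robot gives the robot as it stands. The module is installed in compiled form; this text tells all that it offers.
- The arm moves only by the shell command python3 -m creep 'ROWS' [FORCE]. ROWS is JSON, a list that holds one entry, the list of rows, each a list of 7 numbers: the shift along the world's x, y, z in m, then the turn, a rotation vector about the world's x, y, z in degrees, then the opening, from 0 (shut) to 1 (fully open). A call has 1 to 20 rows; each row is the pose to reach, as a shift and turn from the pose commanded when the call began; what a row does not reach only later rows make up. A row lasts 1/8 s, in which the tool goes at most 62.5 mm and 10.7 degrees, less where a joint would pass 70% of its speed; a pose out of reach is approached as far as the arm can. A call with a gripper value outside its range is refused whole. The fingers move at their own pace and stop on an object; FORCE is the grip in N (left out, the last holds). Time passes only in rows, so rows that repeat a pose let the fingers close. It gives the time, the measured TCP pose, the force, the opening and the grip force at its end, in the units of the state.
- robot.observe(): the state, without advancing time (a new reading comes with each control period).
- robot.get_image(name): name is "scene" or "side" or "wrist"; returns the picture (400x640x3 uint8, blue, green, red); there is no depth.
- robot.calibration(name): a dict with "vertical_fov" (degrees; the focal length in pixels is half the picture's height over the tangent of half this angle, whatever the lens; pixels are square), "cx", "cy" (the principal point, pixels), "origin" and "attitude" of the camera in the world. Camera axes: x right, y down, z forward; pixel columns grow to the right and rows downward; lengths in m; the calibration is good to about 2 mm. The wrist camera is an equidistant fisheye: a pixel r from the principal point sees the ray r / f radians off the axis. A picture is of the moment at which its call begins: read the wrist's pose just before it. calibration takes no time and is no camera call; for the wrist camera it gives the pose at the moment of the call.
- robot.close_job(): hands the job in; it is judged then, once.
The state is a dict: "t": time; "joint_positions": joint angles; "dq": joint speeds; "joint_torque": joint torques, N m; "tool_pos": TCP position; "orientation": TCP orientation; "wrist_force": force on the tool from outside, world axes, zero at the start; "wrist_torque": the same for the moment, N m; "width": opening from 0.0 (shut) to 1.0 (fully open); "finger_force": force on a finger pad.
Only numpy, scipy, OpenCV 4.12 (cv2) and the standard library are available. Lean on these libraries where they do the work, as an engineer would, in place of code of your own. Each camera call takes 0.05 s, during which the arm holds its last target. There are 200 camera calls.

TASK

Sort all the specimen discs on the bench into the wash rack: each flat on the rack's floor, stem up, in the row made for its diameter (smallest in the narrowest channel, largest in the widest). Then lay the hold-down grid across the rack's two end supports, down between their guides, and turn both latches fully in over it. Leave the bottle, brush and jar where they are.

Things in the scene. Friction and masses are not known exactly. Their poses are not given: they have to be found in the camera images.
- rack: Steel wash rack, fixed to the bench, 134 x 236 mm (x, y). Origin: centre of its footprint at bench level, z up. Its floor is 8 mm above the bench. Three open channels (rows) run along its y axis from y = -100 to +100 mm, side by side, between 3 mm walls that rise 10 mm above the floor. A support bar closes each end; beyond each stands a latch post at x = 0, |y| = 126 mm.
- grid: Loose hold-down grid of steel bars, about 0.35 kg, 120 x 225 mm (x, y), same either way round. Origin: centre of its underside, z up. Its two end bars (12 mm wide, 8 mm thick, centred on y = +-106.5 mm) are what rests on the rack's supports; in place its origin lies over the rack's, 35 mm above the bench, y axis along the rack's. It starts flat on the bench.
- grid_handle (a point): Centre of the grid's handle: a 10 x 10 mm bar along the grid's x axis, 58 mm free between its two uprights, centred 40 mm above the grid's underside, with 26 mm free below it. Pinch it from above, closing along the grid's y axis.
- row20 (a point): Middle of the floor of the rack's 26 mm wide channel, the row for the 20 mm discs, 8 mm above the bench; its centre line is at rack x = -45.5 mm and runs along the rack's y axis.
- row30 (a point): Middle of the floor of the rack's 37 mm wide channel, the row for the 30 mm discs, 8 mm above the bench; its centre line is at rack x = -11 mm and runs along the rack's y axis.
- row40 (a point): Middle of the floor of the rack's 48 mm wide channel, the row for the 40 mm discs, 8 mm above the bench; its centre line is at rack x = 34.5 mm and runs along the rack's y axis.
- support_a (a point): Middle of the top of the end support bar at rack y = +107 mm, 14 mm wide, 35 mm above the bench. A lip outside it (|y| 115 to 118 mm) and a guide at each side (|x| 63 to 67 mm) rise 7 mm above it and locate the grid with 3 mm to spare each side and 2.5 mm at each end.
- support_b (a point): Middle of the top of the end support bar at rack y = -107 mm, 14 mm wide, 35 mm above the bench. A lip outside it (|y| 115 to 118 mm) and a guide at each side (|x| 63 to 67 mm) rise 7 mm above it and locate the grid with 3 mm to spare each side and 2.5 mm at each end.
- disc20a: Specimen disc of plain steel, 20 mm diameter and 7 mm thick, with a 10 mm diameter stem, 17 mm long, standing up from the middle of its back (24 mm high in all; the stem is alike on all sizes). Origin: centre of the disc's underside (its face), z up along the stem. It starts on the bench, stem up. May be absent.
- disc20b: Specimen disc of plain steel, 20 mm diameter and 7 mm thick, with a 10 mm diameter stem, 17 mm long, standing up from the middle of its back (24 mm high in all; the stem is alike on all sizes). Origin: centre of the disc's underside (its face), z up along the stem. It starts on the bench, stem up. May be absent.
- disc20c: Specimen disc of plain steel, 20 mm diameter and 7 mm thick, with a 10 mm diameter stem, 17 mm long, standing up from the middle of its back (24 mm high in all; the stem is alike on all sizes). Origin: centre of the disc's underside (its face), z up along the stem. It starts on the bench, stem up. May be absent.
- disc30a: Specimen disc of plain steel, 30 mm diameter and 7 mm thick, with a 10 mm diameter stem, 17 mm long, standing up from the middle of its back (24 mm high in all; the stem is alike on all sizes). Origin: centre of the disc's underside (its face), z up along the stem. It starts on the bench, stem up. May be absent.
- disc30b: Specimen disc of plain steel, 30 mm diameter and 7 mm thick, with a 10 mm diameter stem, 17 mm long, standing up from the middle of its back (24 mm high in all; the stem is alike on all sizes). Origin: centre of the disc's underside (its face), z up along the stem. It starts on the bench, stem up. May be absent.
- disc30c: Specimen disc of plain steel, 30 mm diameter and 7 mm thick, with a 10 mm diameter stem, 17 mm long, standing up from the middle of its back (24 mm high in all; the stem is alike on all sizes). Origin: centre of the disc's underside (its face), z up along the stem. It starts on the bench, stem up. May be absent.
- disc40a: Specimen disc of plain steel, 40 mm diameter and 7 mm thick, with a 10 mm diameter stem, 17 mm long, standing up from the middle of its back (24 mm high in all; the stem is alike on all sizes). Origin: centre of the disc's underside (its face), z up along the stem. It starts on the bench, stem up. May be absent.
- disc40b: Specimen disc of plain steel, 40 mm diameter and 7 mm thick, with a 10 mm diameter stem, 17 mm long, standing up from the middle of its back (24 mm high in all; the stem is alike on all sizes). Origin: centre of the disc's underside (its face), z up along the stem. It starts on the bench, stem up. May be absent.
- disc40c: Specimen disc of plain steel, 40 mm diameter and 7 mm thick, with a 10 mm diameter stem, 17 mm long, standing up from the middle of its back (24 mm high in all; the stem is alike on all sizes). Origin: centre of the disc's underside (its face), z up along the stem. It starts on the bench, stem up. May be absent.
- latch_a (a joint): Swing latch on the post at the rack's +y end: a flat arm, 26 mm long and 10 mm wide, its underside 45 mm above the bench, that turns level about the post at rack x = 0, y = +126 mm. rad: 0 = fully in, at its stop (arm points to the rack's -y, over the grid's end bar); about 1.57 = open (arm points to the rack's +x). Held where it is left by light friction, about 1 N at the knob.
- latch_a_knob (a point): Middle of the upright knob of latch_a: 10 mm diameter, 14 mm tall (49 to 63 mm above the bench), on the arm 21 mm from its pivot. Pinch it from above or push it.
- latch_b (a joint): Swing latch on the post at the rack's -y end: a flat arm, 26 mm long and 10 mm wide, its underside 45 mm above the bench, that turns level about the post at rack x = 0, y = -126 mm. rad: 0 = fully in, at its stop (arm points to the rack's +y, over the grid's end bar); about 1.57 = open (arm points to the rack's +x). Held where it is left by light friction, about 1 N at the knob.
- latch_b_knob (a point): Middle of the upright knob of latch_b: 10 mm diameter, 14 mm tall (49 to 63 mm above the bench), on the arm 21 mm from its pivot. Pinch it from above or push it.
- bottle: Bystander: white bottle, 60 mm diameter, 150 mm tall; origin at the centre of its base.
- brush: Bystander: small brush lying on the bench; origin on its underside.
- jar: Bystander: glass jar with a black lid, 70 mm diameter, 75 mm tall; origin at the centre of its base.

How it is judged:
By the outcome, as a careful person would: the job done as asked, in the order asked, and still so for the second after the job is handed in, with the robot touching nothing.
Of disc20a, disc20b, disc20c, disc30a, disc30b, disc30c, disc40a, disc40b, disc40c only 5 to 7 are there at a start; the rules pass over those that are not, and their reading is None.
At some moment in a run one of disc20a, disc20b, disc20c, disc30a, disc30b, disc30c, disc40a, disc40b, disc40c, grid may be knocked a few centimetres aside while the robot is not near it.
It also fails if it takes over 210 s, if anything falls off the work surface, if the arm or the gripper's body presses on something with over 40 N, if the wrist force passes 120 N, or if a joint passes its speed limit or range.

## Working session

There is one attempt and no reset: what is moved stays moved. The work goes in short steps, Python scripts to look and compute and a shell command to move; the robot and the scene stay as the last step left them, time stands still between calls to the robot, and variables do not carry over. Pictures are saved under pics/ and viewed, at most 14 in all, crops included, and the job is handed in when it is done.

```bash
mkdir -p pics; python3 - <<'E'
from workcell import robot
import cv2,numpy as np
for n in("scene","side","wrist"):
    c=robot.calibration(n);print(n,c)
    cv2.imwrite(f"pics/{n}0.png",robot.get_image(n))
print(robot.observe())
E
```

```text
scene {'vertical_fov': 45.27640987436011, 'cx': 314.90218699550877, 'cy': 194.81636428611367, 'origin': array([1.1624445 , 0.38124643, 1.08941274]), 'attitude': array([[-0.5065969 ,  0.72341256, -0.46907765],
       [ 0.86212211,  0.41856143, -0.28557274],
       [-0.01024909, -0.54907248, -0.83571189]])}
side {'vertical_fov': 42.03336281240792, 'cx': 331.33652800128766, 'cy': 195.5437402419156, 'origin': array([ 0.53174866, -1.10983862,  0.75379184]), 'attitude': array([[ 0.99869577, -0.03561505,  0.03658308],
       [-0.04963838, -0.5096097 ,  0.85897263],
       [-0.01194926, -0.85966826, -0.51071293]])}
wrist {'vertical_fov': 65.70646984690485, 'cx': 323.731755392831, 'cy': 198.29057003757543, 'origin': array([ 0.27424647, -0.45560355,  0.37343444]), 'attitude': array([[ 0.37564479, -0.87628108, -0.30169928],
       [-0.92676201, -0.355807  , -0.12047223],
       [-0.00177918,  0.32485819, -0.94576106]])}
{'t': 0.15, 'joint_positions': array([-7.63753438e+01,  1.96294373e+01,  8.73645200e+01,  4.48226516e-04,
        7.30762721e+01, -8.36463309e+00]), 'dq': array([-0.01957442, -0.11701848, -0.25576853, -0.01290472, -0.15606614,
       -0.04627952]), 'joint_torque': array([ 9.54332936e-04, -4.33907783e+01, -2.46145338e+01, -2.14059946e-04,
        5.65668059e-03, -2.07543951e-05]), 'tool_pos': array([ 0.19653191, -0.48649569,  0.23076679]), 'orientation': array([[ 9.27254747e-01,  3.74430975e-01, -2.81460828e-04],
       [ 3.74431035e-01, -9.27253998e-01,  1.19300498e-03],
       [ 1.85712341e-04, -1.21160720e-03, -9.99999249e-01]]), 'wrist_force': array([-0.00306618, -0.12620817,  0.26161164]), 'wrist_torque': array([ 0.0148097 ,  0.00733635, -0.0283043 ]), 'finger_force': 0.0, 'width': 1.0016624565261047}
```

View pics/scene0.png

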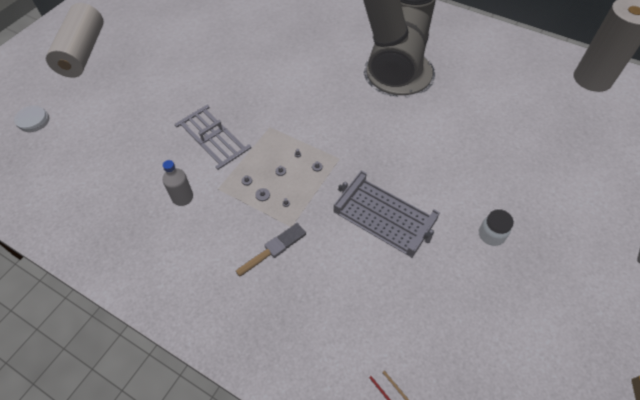

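View pics/side0.png

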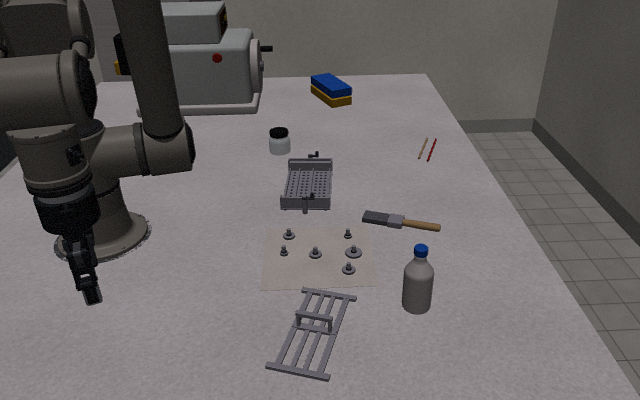

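The scene view shows 6 discs on the mat: (297,153), (317,167), (281,171), (247,181), (262,194) and (286,202). The rack is centred near (387,213) with its latches open, and the grid is near (213,136). The side view agrees: six discs, the grid at (313,333) and the rack at (309,184).

```bash
cat > lib.py <<'E'
from workcell import robot
import cv2,numpy as np
def ray(c,px,fish=False):
    f=200/np.tan(np.radians(c["vertical_fov"]/2)); p=np.array(px,float)-[c["cx"],c["cy"]]
    if fish:
        r=np.hypot(*p); th=r/f; d=np.array([*(p/max(r,1e-9)*np.sin(th)),np.cos(th)])
    else: d=np.array([*(p/f),1])
    return c["attitude"]@d
def plane(c,px,z,fish=False):
    d=ray(c,px,fish); o=c["origin"]; return (o+d*(z-o[2])/d[2])[:2]
def proj(c,P,fish=False):
    q=c["attitude"].T@(np.array(P)-c["origin"]); f=200/np.tan(np.radians(c["vertical_fov"]/2))
    if not fish: return q[:2]/q[2]*f+[c["cx"],c["cy"]]
    r=np.hypot(q[0],q[1]); return q[:2]/r*np.arctan2(r,q[2])*f+[c["cx"],c["cy"]]
def topdown(c,img,z,x0,x1,y0,y1,s,fish=True):
    """rectified view of the plane at height z: rows = -x, cols = -y, s px per m"""
    xs=np.arange(x1,x0,-1/s); ys=np.arange(y1,y0,-1/s)
    X,Y=np.meshgrid(xs,ys,indexing="ij"); q=np.stack([X,Y,0*X+z],-1)-c["origin"]; q=q@c["attitude"]
    f=200/np.tan(np.radians(c["vertical_fov"]/2)); r=np.hypot(q[...,0],q[...,1])
    k=f*(np.arctan2(r,q[...,2])/r if fish else 1/q[...,2])
    return cv2.remap(img,(q[...,0]*k+c["cx"]).astype(np.float32),(q[...,1]*k+c["cy"]).astype(np.float32),cv2.INTER_CUBIC)
E
python3 - <<'E'
from lib import *
c=robot.calibration("scene")
for n,p,z in[("d",(297,153),.02),("d",(317,167),.01),("d",(281,171),.01),("d",(247,181),.01),("d",(262,194),.01),("d",(286,202),.02),("rack",(387,213),.02),("grid",(213,136),.01),("bottle",(181,200),0),("latch1",(343,186),.05),("latch2",(430,237),.05),("jar",(498,230),.03),("brushtip",(303,232),.01)]:
    print(n,p,plane(c,p,z).round(3))
c=robot.calibration("wrist"); o=robot.observe()
R=o["orientation"];print("cam in tool",R.T@(c["origin"]-o["tool_pos"]),(R.T@c["attitude"]).round(3))
E
```

```text
d (297, 153) [ 0.465 -0.1  ]
d (317, 167) [ 0.473 -0.03 ]
d (281, 171) [ 0.535 -0.11 ]
d (247, 181) [ 0.611 -0.172]
d (262, 194) [ 0.626 -0.113]
d (286, 202) [ 0.62  -0.039]
rack (387, 213) [0.517 0.207]
grid (213, 136) [ 0.528 -0.351]
bottle (181, 200) [ 0.747 -0.296]
latch1 (343, 186) [0.518 0.076]
latch2 (430, 237) [0.544 0.332]
jar (498, 230) [0.429 0.471]
brushtip (303, 232) [0.67  0.044]
cam in tool [ 0.08365015  0.00031176 -0.14274338] [[ 0.001 -0.946 -0.325]
 [ 1.     0.001  0.   ]
 [ 0.    -0.325  0.946]]
```

View pics/wrist0.png

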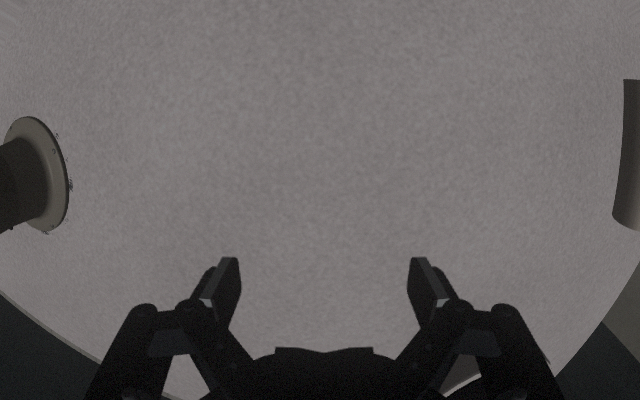

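The wrist view shows bare bench, with the fingers at the bottom. Next I raise the camera over the middle of the work area.

```bash
python3 -m creep '[[[0.1,0.2,0.119,0,0,-11,1],[0.2,0.4,0.119,0,0,-22,1],[0.2,0.4,0.119,0,0,-22,1],[0.2,0.4,0.119,0,0,-22,1],[0.2,0.4,0.119,0,0,-22,1],[0.2,0.4,0.119,0,0,-22,1],[0.2,0.4,0.119,0,0,-22,1],[0.2,0.4,0.119,0,0,-22,1],[0.2,0.4,0.119,0,0,-22,1],[0.2,0.4,0.119,0,0,-22,1],[0.2,0.4,0.119,0,0,-22,1]]]'
python3 - <<'E'
from lib import *
c=robot.calibration("wrist");im=robot.get_image("wrist");np.save("w1.npy",im);np.save("w1c.npy",c,allow_pickle=True)
cv2.imwrite("pics/w1.png",im)
t=topdown(c,im,0,.38,.72,-.48,.36,900); print(t.shape); cv2.imwrite("pics/w1t.png",t)
E
```

```text
t: 1.52
tool_pos: [0.3961, -0.0877, 0.3499]
orientation: [[1.0, -0.002, -0.001], [-0.002, -1.0, 0.0], [-0.001, -0.0, -1.0]]
wrist_force: [0.2, -0.1, 0.5]
width: 1.005
finger_force: 0.0
(306, 756, 3)
```

View pics/w1t.png

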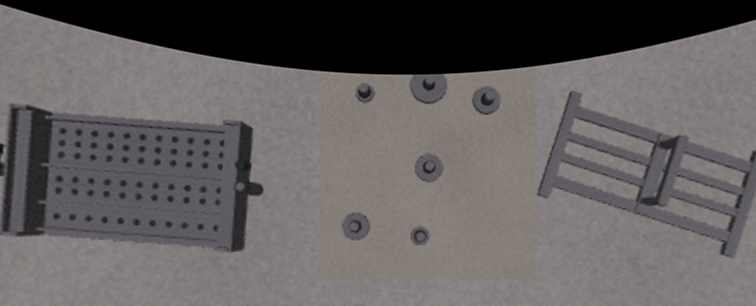

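The top-down view (col = (0.36−y)·900, row = (0.72−x)·900) shows the discs at (365,92), (428,86), (486,100), (429,167), (356,226) and (420,236). The rack is at left with its narrow channel at the bottom, towards the robot. The grid is at right. Next step is precise measurement.

```bash
cat >> lib.py <<'E'
def discs(c,im,x0,x1,y0,y1,thr=70,z=.007,s=3000):
    g=cv2.GaussianBlur(cv2.cvtColor(topdown(c,im,z,x0,x1,y0,y1,s),cv2.COLOR_BGR2GRAY),(0,0),2)
    valid=(g>5)
    _,m=cv2.threshold(g,thr,255,cv2.THRESH_BINARY_INV); m[~valid]=0
    m=cv2.morphologyEx(m,cv2.MORPH_CLOSE,np.ones((15,15)))
    out=[]
    for k in cv2.findContours(m,cv2.RETR_EXTERNAL,cv2.CHAIN_APPROX_NONE)[0]:
        if cv2.contourArea(k)<1500: continue
        mm=np.zeros_like(m);cv2.drawContours(mm,[k],-1,255,-1)
        D=cv2.distanceTransform(mm,cv2.DIST_L2,5); r=D.max(); i=np.argwhere(D>r-0.7).mean(0)
        out.append((x1-i[0]/s,y1-i[1]/s,2000*r/s))
    return out,m
E
python3 - <<'E'
from lib import *
im=np.load("w1.npy");c=np.load("w1c.npy",allow_pickle=True).item()
g=cv2.cvtColor(topdown(c,im,.007,.38,.64,-.22,0,3000),cv2.COLOR_BGR2GRAY); print(np.percentile(g,[1,2,3,5,10,30,50]))
o,m=discs(c,im,.44,.64,-.22,0,thr=85)
for d in o: print(np.round(d,4))
a=cv2.resize(topdown(c,im,.018,.43,.64,.06,.36,2000),None,fx=1,fy=1)
b=topdown(c,im,.008,.42,.64,-.5,-.2,2000)
cv2.imwrite("pics/rk.png",a);cv2.imwrite("pics/gr.png",b);cv2.imwrite("pics/m.png",m)
E
```

```text
[ 26.  63.  81.  91. 121. 125. 127.]
[ 0.4585 -0.1059 15.3127]
[ 0.4692 -0.0353 15.0481]
[ 0.5341 -0.1158 15.3333]
[ 0.5997 -0.1775 14.7897]
[ 0.6119 -0.0459 13.0605]
[ 0.6219 -0.1156 10.    ]
```

View pics/rk.png

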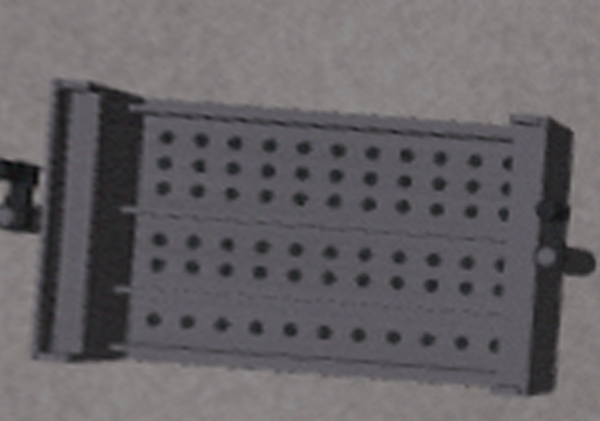

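View pics/gr.png

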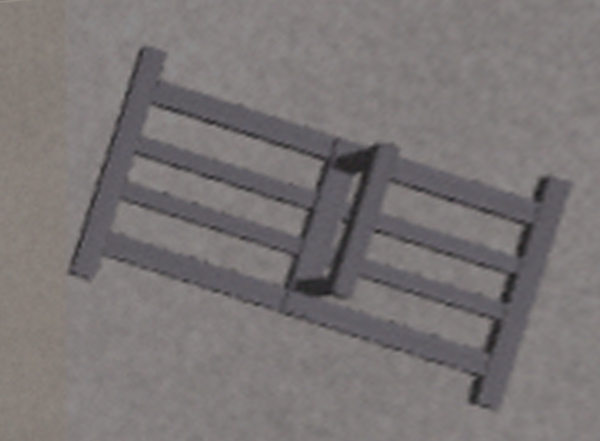

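The rack crop shows the floor hole rows of the three channels (3, 2 and 1 lines), and the right latch knob at (545,256) with its arm pointing to +x. The grid crop shows end bars from (150,50)-(83,275) and (558,180)-(485,408), with the handle from (390,150) to (345,292).

```bash
python3 - <<'E'
from lib import *
im=np.load("w1.npy");c=np.load("w1c.npy",allow_pickle=True).item()
for thr in (105,112):
  o,m=discs(c,im,.44,.64,-.22,0,thr=thr)
  for d in o: print(thr,np.round(d,4))
# rack holes
s=3000;x1,y1=.62,.34
g=cv2.cvtColor(topdown(c,im,.008,.44,x1,.08,y1,s),cv2.COLOR_BGR2GRAY); g=cv2.GaussianBlur(g,(0,0),2)
m=cv2.adaptiveThreshold(g,255,cv2.ADAPTIVE_THRESH_MEAN_C,cv2.THRESH_BINARY_INV,61,10)
P=[]
for k in cv2.findContours(m,cv2.RETR_EXTERNAL,cv2.CHAIN_APPROX_NONE)[0]:
    a=cv2.contourArea(k);(cx,cy),r=cv2.minEnclosingCircle(k)
    if 150<a<1200 and a>.6*np.pi*r*r: P.append((x1-cy/s,y1-cx/s))
P=np.array(P);print(len(P))
# fit: rotate so that lines are flat
best=max(np.radians(np.arange(-12,12,.05)),key=lambda a:np.sum(np.histogram(P@[np.cos(a),np.sin(a)],np.arange(.3,.8,.001))[0]**2.))
a=best;e=np.array([np.cos(a),np.sin(a)]);n=np.array([-np.sin(a),np.cos(a)])
print("yaw",np.degrees(a));u=P@e;v=P@n
srt=np.sort(u);gr=np.split(srt,np.where(np.diff(srt)>.003)[0]+1)
for q in gr:print(len(q),q.mean().round(4),q.std().round(4))
sv=np.sort(v);print([ (len(q),q.mean().round(4)) for q in np.split(sv,np.where(np.diff(sv)>.004)[0]+1)])
np.save("P.npy",P)
# grid
g=cv2.cvtColor(topdown(c,im,.008,.40,.66,-.5,-.215,2000),cv2.COLOR_BGR2GRAY);g=cv2.GaussianBlur(g,(0,0),1.5)
m=((g<108)&(g>5)).astype(np.uint8)*255;m=cv2.morphologyEx(m,cv2.MORPH_OPEN,np.ones((5,5)))
k=max(cv2.findContours(m,cv2.RETR_EXTERNAL,cv2.CHAIN_APPROX_NONE)[0],key=cv2.contourArea)
(cx,cy),wh,an=cv2.minAreaRect(k);print("grid",.66-cy/2000,-.215-cx/2000,np.array(wh)/2,an)
f=lambda x,y,z:plane(c,proj(c,[.64-y/2000,-.2-x/2000,.008],True),z,True)
print("handle ends",f(390,150,.045),f(345,292,.045), f(378,146,.045),f(400,148,.045),f(333,291,.045),f(354,295,.045))
E
```

```text
105 [ 0.4585 -0.1057 19.1814]
105 [ 0.4691 -0.036  29.0295]
105 [ 0.5331 -0.1153 29.4646]
105 [ 0.6068 -0.1786 30.1003]
105 [ 0.6147 -0.0458 20.2419]
105 [ 0.6202 -0.1153 34.0899]
112 [ 0.4585 -0.1056 20.2419]
112 [ 0.4691 -0.0358 29.9587]
112 [ 0.5331 -0.1155 30.2253]
112 [ 0.6068 -0.1787 30.8   ]
112 [ 0.6149 -0.0457 21.0501]
112 [ 0.62   -0.1152 34.6191]
66
yaw -4.199999999999889
11 0.4576 0.0002
11 0.4856 0.0001
11 0.4986 0.0002
11 0.5245 0.0002
11 0.5375 0.0001
11 0.5507 0.0002
[(6, np.float64(0.1509)), (6, np.float64(0.168)), (6, np.float64(0.1854)), (6, np.float64(0.2029)), (6, np.float64(0.2205)), (6, np.float64(0.2381)), (6, np.float64(0.2556)), (6, np.float64(0.273)), (6, np.float64(0.2907)), (6, np.float64(0.3081)), (6, np.float64(0.3255))]
grid 0.5261167297363282 -0.35941151428222656 [227.5166626  121.72966003] 17.943727493286133
handle ends [ 0.55851523 -0.37158675] [ 0.4929363  -0.35080469] [ 0.56036253 -0.36604487] [ 0.55943888 -0.37620498] [ 0.49339812 -0.34526281] [ 0.49155083 -0.3549611 ]
```

```bash
python3 -m creep '[[[0.0624,-0.018,-0.05,0,0,-4.1,0.4],[0.0624,-0.018,-0.11,0,0,-4.1,0.4],[0.0624,-0.018,-0.17,0,0,-4.1,0.4],[0.0624,-0.018,-0.23,0,0,-4.1,0.4],[0.0624,-0.018,-0.28,0,0,-4.1,0.4],[0.0624,-0.018,-0.31,0,0,-4.1,0.4],[0.0624,-0.018,-0.33,0,0,-4.1,0.4],[0.0624,-0.018,-0.34,0,0,-4.1,0.4],[0.0624,-0.018,-0.34,0,0,-4.1,0.4],[0.0624,-0.018,-0.34,0,0,-4.1,0],[0.0624,-0.018,-0.34,0,0,-4.1,0],[0.0624,-0.018,-0.34,0,0,-4.1,0],[0.0624,-0.018,-0.34,0,0,-4.1,0],[0.0624,-0.018,-0.34,0,0,-4.1,0]]]' 40; python3 - <<'E'
from lib import *
cv2.imwrite("pics/g1.png",robot.get_image("wrist")[200:,120:520])
E
```

```text
t: 3.32
tool_pos: [0.4596, -0.1051, 0.0112]
orientation: [[0.997, -0.072, 0.002], [-0.072, -0.997, -0.001], [0.002, 0.001, -1.0]]
wrist_force: [-0.9, -1.0, 6.7]
width: 0.088
finger_force: 39.3
```

View pics/g1.png

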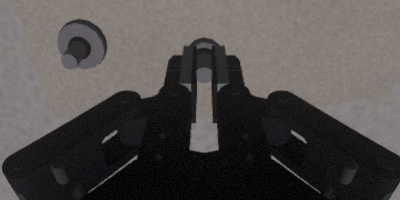

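The stem is held between the pads at (204,70). Now I carry it to row20.

```bash
python3 -m creep '[[[0,0,0.04,0,0,0,0],[0,0.02,0.09,0,0,0,0],[0.004,0.08,0.09,0,0,0,0],[0.007,0.14,0.09,0,0,0,0],[0.01,0.2,0.09,0,0,0,0],[0.013,0.26,0.09,0,0,0,0],[0.016,0.32,0.09,0,0,0,0],[0.019,0.3596,0.09,0,0,0,0],[0.019,0.3596,0.09,0,0,0,0],[0.019,0.3596,0.05,0,0,0,0],[0.019,0.3596,0.02,0,0,0,0],[0.019,0.3596,0.01,0,0,0,0],[0.019,0.3596,0.0085,0,0,0,0],[0.019,0.3596,0.0085,0,0,0,0],[0.019,0.3596,0.0085,0,0,0,0]]]'
python3 - <<'E'
from lib import *
cv2.imwrite("pics/p1.png",robot.get_image("wrist"))
E
```

```text
t: 5.25
tool_pos: [0.4785, 0.2547, 0.0194]
orientation: [[0.997, -0.072, 0.001], [-0.072, -0.997, 0.0], [0.001, -0.0, -1.0]]
wrist_force: [-0.6, 0.3, -0.3]
width: 0.091
finger_force: 39.2
```

View pics/p1.png

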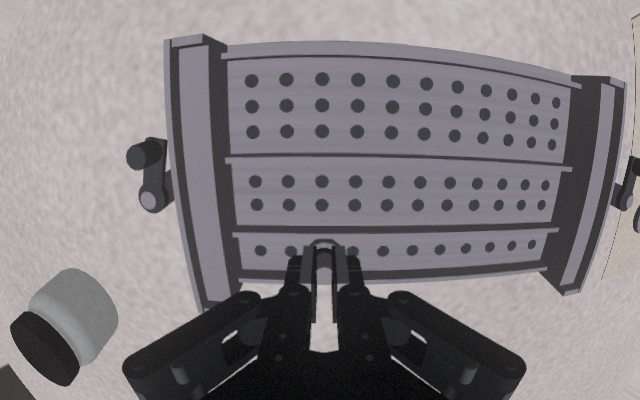

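The disc sits in the narrow channel around (322,248). Release it, then look again with the camera over the far discs.

```bash
python3 -m creep '[[[0,0,0,0,0,0,0.3],[0,0,0,0,0,0,0.3],[0,0,0,0,0,0,0.3],[0,0,0.04,0,0,0,0.3],[0,0,0.09,0,0,0,0.3],[-0.01,-0.05,0.14,0,0,0,0.4],[-0.02,-0.1,0.18,0,0,0,0.4],[-0.028,-0.15,0.22,0,0,0,0.4],[-0.028,-0.2,0.25,0,0,0,0.4],[-0.028,-0.26,0.28,0,0,0,0.4],[-0.028,-0.32,0.28,0,0,0,0.4],[-0.028,-0.335,0.28,0,0,0,0.4],[-0.028,-0.335,0.28,0,0,0,0.4],[-0.028,-0.335,0.28,0,0,0,0.4]]]'
python3 - <<'E'
from lib import *
c=robot.calibration("wrist");im=robot.get_image("wrist");cv2.imwrite("pics/w2.png",im)
for d in discs(c,im,.43,.68,-.24,.02,thr=110)[0]: print(np.round(d,4))
P=discs(c,im,.43,.50,.12,.32,thr=110)
t=topdown(c,im,.015,.42,.70,-.24,.36,1200);cv2.imwrite("pics/w2t.png",t)
E
```

```text
t: 7.05
tool_pos: [0.4499, -0.0794, 0.2987]
orientation: [[0.997, -0.071, -0.0], [-0.071, -0.997, 0.001], [-0.0, -0.0, -1.0]]
wrist_force: [0.3, 0.2, -0.3]
width: 0.398
finger_force: 0.0
[ 0.4698 -0.036  29.8667]
[ 0.5336 -0.1156 29.5649]
[ 0.6072 -0.1782 30.0961]
[ 0.6151 -0.0459 19.9731]
[ 0.6235 -0.1152 39.7313]
[ 0.68   -0.0482  8.    ]
[6.79700e-01 2.00000e-02 2.87669e+01]
```

View pics/w2t.png

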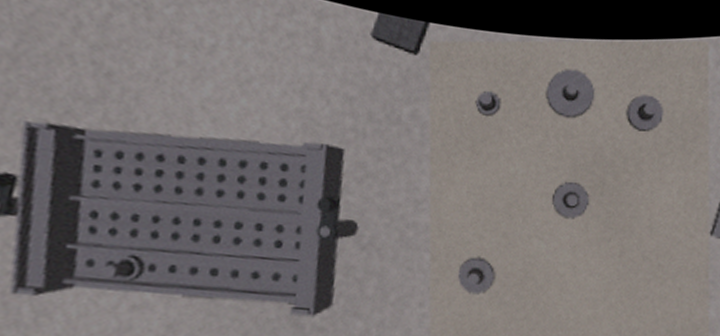

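Disc20 stands in the narrow channel at (130,267). The other five are measured: one 20, three 30 and one 40. Next is disc20b.

```bash
python3 -m creep '[[[0.055,0.011,-0.03,0,0,0,0.4],[0.11,0.022,-0.06,0,0,0,0.4],[0.165,0.0335,-0.09,0,0,0,0.4],[0.1652,0.0335,-0.15,0,0,0,0.4],[0.1652,0.0335,-0.21,0,0,0,0.4],[0.1652,0.0335,-0.25,0,0,0,0.4],[0.1652,0.0335,-0.275,0,0,0,0.4],[0.1652,0.0335,-0.288,0,0,0,0.4],[0.1652,0.0335,-0.288,0,0,0,0.4],[0.1652,0.0335,-0.288,0,0,0,0],[0.1652,0.0335,-0.288,0,0,0,0],[0.1652,0.0335,-0.288,0,0,0,0],[0.1652,0.0335,-0.288,0,0,0,0]]]' 40; python3 -m creep '[[[0,0,0.04,0,0,0,0],[0,0.0,0.09,0,0,0,0],[-0.04,0.05,0.09,0,0,0,0],[-0.08,0.1,0.09,0,0,0,0],[-0.11,0.15,0.09,0,0,0,0],[-0.1449,0.2001,0.09,0,0,0,0],[-0.1449,0.2001,0.09,0,0,0,0],[-0.1449,0.2001,0.09,0,0,0,0],[-0.1449,0.2001,0.05,0,0,0,0],[-0.1449,0.2001,0.02,0,0,0,0],[-0.1449,0.2001,0.01,0,0,0,0],[-0.1449,0.2001,0.0085,0,0,0,0],[-0.1449,0.2001,0.0085,0,0,0,0]]]'
```

```text
t: 8.72
tool_pos: [0.6162, -0.0467, 0.0123]
orientation: [[0.997, -0.072, 0.003], [-0.072, -0.997, -0.0], [0.003, 0.0, -1.0]]
wrist_force: [1.0, 1.0, 6.1]
width: 0.089
finger_force: 39.3
t: 10.35
tool_pos: [0.4712, 0.1529, 0.0198]
orientation: [[0.997, -0.073, 0.001], [-0.073, -0.997, 0.0], [0.001, -0.0, -1.0]]
wrist_force: [0.2, 0.3, -1.2]
width: 0.091
finger_force: 43.1
```

```bash
python3 -m creep '[[[0,0,0,0,0,0,0.3],[0,0,0,0,0,0,0.3],[0,0,0,0,0,0,0.3],[0,0,0.04,0,0,0,0.3],[0,0,0.08,0,0,0,0.4],[0,-0.06,0.08,0,0,0,0.4],[0,-0.12,0.08,0,0,0,0.4],[0,-0.18,0.08,0,0,0,0.4],[0,-0.1902,0.08,0,0,0,0.4],[0,-0.1902,0.04,0,0,0,0.4],[0,-0.1902,0.01,0,0,0,0.4],[0,-0.1902,-0.0085,0,0,0,0.4],[0,-0.1902,-0.0085,0,0,0,0.4],[0,-0.1902,-0.0085,0,0,0,0],[0,-0.1902,-0.0085,0,0,0,0],[0,-0.1902,-0.0085,0,0,0,0],[0,-0.1902,-0.0085,0,0,0,0]]]'; python3 - <<'E'
from lib import *
cv2.imwrite("pics/p2.png",robot.get_image("wrist"))
E
```

```text
t: 12.48
tool_pos: [0.471, -0.0367, 0.0117]
orientation: [[0.997, -0.072, 0.002], [-0.072, -0.997, -0.0], [0.002, 0.0, -1.0]]
wrist_force: [-0.2, 2.9, 6.4]
width: 0.09
finger_force: 39.4
```

View pics/p2.png

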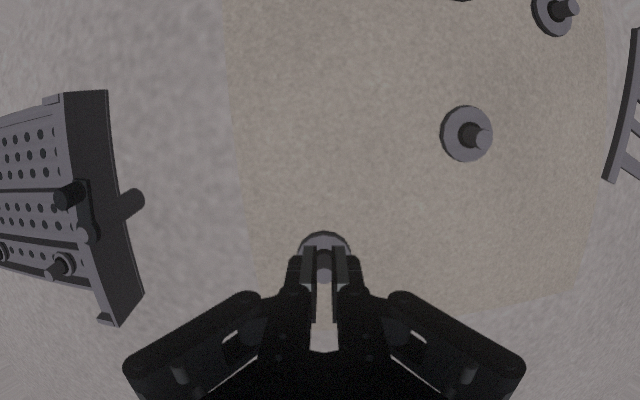

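Both 20 mm discs are in the narrow channel (60,265 and left edge), and a 30 mm disc is gripped at (323,250). Carry it to row30, at the far end.

```bash
python3 -m creep '[[[0,0,0.04,0,0,0,0],[0,0.0,0.09,0,0,0,0],[0.01,0.06,0.09,0,0,0,0],[0.02,0.12,0.09,0,0,0,0],[0.03,0.18,0.09,0,0,0,0],[0.04,0.24,0.09,0,0,0,0],[0.0428,0.2973,0.09,0,0,0,0],[0.0428,0.2973,0.09,0,0,0,0],[0.0428,0.2973,0.09,0,0,0,0],[0.0428,0.2973,0.05,0,0,0,0],[0.0428,0.2973,0.02,0,0,0,0],[0.0428,0.2973,0.01,0,0,0,0],[0.0428,0.2973,0.0085,0,0,0,0],[0.0428,0.2973,0.0085,0,0,0,0]]]'
python3 -m creep '[[[0,0,0,0,0,0,0.3],[0,0,0,0,0,0,0.3],[0,0,0,0,0,0,0.3],[0,0,0.04,0,0,0,0.3],[0,0,0.09,0,0,0,0.3],[-0.01,-0.06,0.12,0,0,0,0.4],[-0.02,-0.12,0.15,0,0,0,0.4],[-0.03,-0.17,0.2,0,0,0,0.4],[-0.04,-0.22,0.24,0,0,0,0.4],[-0.05,-0.28,0.28,0,0,0,0.4],[-0.06,-0.34,0.28,0,0,0,0.4],[-0.06,-0.34,0.28,0,0,0,0.4],[-0.06,-0.34,0.28,0,0,0,0.4]]]'
python3 - <<'E'
from lib import *
c=robot.calibration("wrist");im=robot.get_image("wrist")
for d in discs(c,im,.43,.66,-.24,.02,thr=110)[0]: print(np.round(d,4))
E
```

```text
t: 14.28
tool_pos: [0.5138, 0.26, 0.0201]
orientation: [[0.997, -0.073, 0.001], [-0.073, -0.997, 0.0], [0.001, -0.0, -1.0]]
wrist_force: [-0.6, -0.1, -0.7]
width: 0.084
finger_force: 39.2
t: 15.9
tool_pos: [0.4529, -0.0809, 0.2998]
orientation: [[0.997, -0.075, 0.001], [-0.075, -0.997, -0.001], [0.001, 0.0, -1.0]]
wrist_force: [0.5, 0.4, -0.2]
width: 0.403
finger_force: 0.0
[ 0.5337 -0.1153 29.5649]
[ 0.6073 -0.1782 30.1106]
[ 0.6234 -0.115  39.5442]
```

```bash
python3 -m creep '[[[0.04,-0.02,-0.04,0,0,0,0.4],[0.0805,-0.0345,-0.09,0,0,0,0.4],[0.0805,-0.0345,-0.15,0,0,0,0.4],[0.0805,-0.0345,-0.21,0,0,0,0.4],[0.0805,-0.0345,-0.25,0,0,0,0.4],[0.0805,-0.0345,-0.275,0,0,0,0.4],[0.0805,-0.0345,-0.289,0,0,0,0.4],[0.0805,-0.0345,-0.289,0,0,0,0.4],[0.0805,-0.0345,-0.289,0,0,0,0.4],[0.0805,-0.0345,-0.289,0,0,0,0],[0.0805,-0.0345,-0.289,0,0,0,0],[0.0805,-0.0345,-0.289,0,0,0,0],[0.0805,-0.0345,-0.289,0,0,0,0]]]'; python3 -m creep '[[[0,0,0.04,0,0,0,0],[0,0.0,0.09,0,0,0,0],[-0.005,0.06,0.09,0,0,0,0],[-0.01,0.12,0.09,0,0,0,0],[-0.015,0.18,0.09,0,0,0,0],[-0.02,0.24,0.09,0,0,0,0],[-0.0255,0.3,0.09,0,0,0,0],[-0.0255,0.3168,0.09,0,0,0,0],[-0.0255,0.3168,0.09,0,0,0,0],[-0.0255,0.3168,0.05,0,0,0,0],[-0.0255,0.3168,0.02,0,0,0,0],[-0.0255,0.3168,0.01,0,0,0,0],[-0.0255,0.3168,0.0085,0,0,0,0],[-0.0255,0.3168,0.0085,0,0,0,0]]]'
python3 -m creep '[[[0,0,0,0,0,0,0.3],[0,0,0,0,0,0,0.3],[0,0,0,0,0,0,0.3],[0,0,0.04,0,0,0,0.3],[0,0,0.09,0,0,0,0.3],[-0.01,-0.06,0.12,0,0,0,0.4],[-0.02,-0.12,0.15,0,0,0,0.4],[-0.03,-0.17,0.2,0,0,0,0.4],[-0.04,-0.22,0.24,0,0,0,0.4],[-0.05,-0.28,0.28,0,0,0,0.4],[-0.05,-0.28,0.28,0,0,0,0.4],[-0.05,-0.28,0.28,0,0,0,0.4]]]'
python3 - <<'E'
from lib import *
c=robot.calibration("wrist");im=robot.get_image("wrist")
for d in discs(c,im,.43,.66,-.24,.02,thr=110)[0]: print(np.round(d,4))
cv2.imwrite("pics/w3t.png",topdown(c,im,.015,.42,.70,-.24,.36,1200))
E
```

```text
t: 17.58
tool_pos: [0.5343, -0.1142, 0.0114]
orientation: [[0.997, -0.072, 0.002], [-0.072, -0.997, -0.001], [0.002, 0.001, -1.0]]
wrist_force: [-1.0, 1.0, 6.5]
width: 0.087
finger_force: 39.1
t: 19.32
tool_pos: [0.5089, 0.2016, 0.0196]
orientation: [[0.997, -0.073, 0.001], [-0.073, -0.997, -0.0], [0.001, -0.0, -1.0]]
wrist_force: [0.8, -0.3, -0.3]
width: 0.09
finger_force: 39.2
t: 20.82
tool_pos: [0.4584, -0.0787, 0.3001]
orientation: [[0.997, -0.075, 0.003], [-0.075, -0.997, -0.001], [0.003, 0.001, -1.0]]
wrist_force: [0.1, 0.7, -0.5]
width: 0.4
finger_force: 0.0
[ 0.607  -0.1781 29.6941]
[ 0.6235 -0.1151 39.8171]
```

View pics/w3t.png

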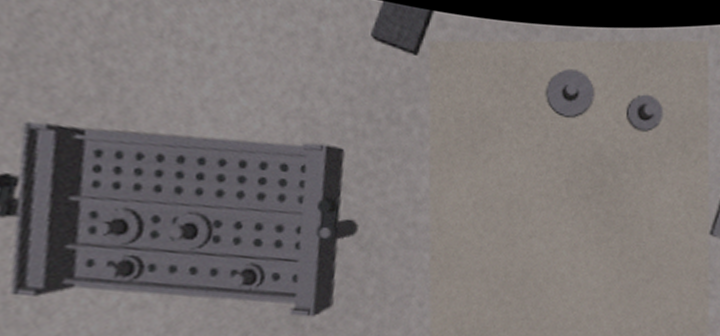

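Four discs are placed: two in row20 and two in row30. The last 30 mm disc is next.

```bash
python3 -m creep '[[[0.05,-0.03,-0.03,0,0,0,0.4],[0.1,-0.06,-0.06,0,0,0,0.4],[0.149,-0.0994,-0.1,0,0,0,0.4],[0.149,-0.0994,-0.15,0,0,0,0.4],[0.149,-0.0994,-0.21,0,0,0,0.4],[0.149,-0.0994,-0.25,0,0,0,0.4],[0.149,-0.0994,-0.275,0,0,0,0.4],[0.149,-0.0994,-0.289,0,0,0,0.4],[0.149,-0.0994,-0.289,0,0,0,0.4],[0.149,-0.0994,-0.289,0,0,0,0.4],[0.149,-0.0994,-0.289,0,0,0,0],[0.149,-0.0994,-0.289,0,0,0,0],[0.149,-0.0994,-0.289,0,0,0,0],[0.149,-0.0994,-0.289,0,0,0,0]]]'; python3 -m creep '[[[0,0,0.04,0,0,0,0],[0,0.0,0.09,0,0,0,0],[-0.018,0.055,0.09,0,0,0,0],[-0.036,0.11,0.09,0,0,0,0],[-0.054,0.165,0.09,0,0,0,0],[-0.072,0.22,0.09,0,0,0,0],[-0.09,0.275,0.09,0,0,0,0],[-0.1032,0.3198,0.09,0,0,0,0],[-0.1032,0.3198,0.09,0,0,0,0],[-0.1032,0.3198,0.09,0,0,0,0],[-0.1032,0.3198,0.05,0,0,0,0],[-0.1032,0.3198,0.02,0,0,0,0],[-0.1032,0.3198,0.01,0,0,0,0],[-0.1032,0.3198,0.0085,0,0,0,0],[-0.1032,0.3198,0.0085,0,0,0,0]]]'
python3 -m creep '[[[0,0,0,0,0,0,0.3],[0,0,0,0,0,0,0.3],[0,0,0,0,0,0,0.3],[0,0,0.04,0,0,0,0.3],[0,0,0.09,0,0,0,0.3],[-0.01,-0.06,0.14,0,0,0,0.4],[-0.02,-0.12,0.19,0,0,0,0.4],[-0.03,-0.17,0.23,0,0,0,0.4],[-0.04,-0.22,0.28,0,0,0,0.4],[-0.04,-0.22,0.28,0,0,0,0.4],[-0.04,-0.22,0.28,0,0,0,0.4]]]'
python3 - <<'E'
from lib import *
c=robot.calibration("wrist");im=robot.get_image("wrist")
for d in discs(c,im,.43,.66,-.24,.02,thr=110)[0]: print(np.round(d,4))
E
```

```text
t: 22.62
tool_pos: [0.6077, -0.1768, 0.011]
orientation: [[0.997, -0.072, 0.002], [-0.072, -0.997, -0.001], [0.002, 0.001, -1.0]]
wrist_force: [-0.4, 1.1, 6.5]
width: 0.09
finger_force: 39.2
t: 24.5
tool_pos: [0.5048, 0.1422, 0.0191]
orientation: [[0.997, -0.073, 0.001], [-0.073, -0.997, -0.0], [0.001, -0.0, -1.0]]
wrist_force: [-0.3, 0.1, -0.3]
width: 0.089
finger_force: 39.1
t: 25.88
tool_pos: [0.4645, -0.0788, 0.3005]
orientation: [[0.997, -0.075, 0.005], [-0.075, -0.997, -0.002], [0.005, 0.002, -1.0]]
wrist_force: [0.0, 0.4, 0.3]
width: 0.4
finger_force: 0.0
[ 0.6237 -0.1149 39.5442]
```

```bash
python3 -m creep '[[[0.05,-0.012,-0.03,0,0,0,0.4],[0.1,-0.024,-0.06,0,0,0,0.4],[0.1592,-0.0361,-0.1,0,0,0,0.4],[0.1592,-0.0361,-0.15,0,0,0,0.4],[0.1592,-0.0361,-0.21,0,0,0,0.4],[0.1592,-0.0361,-0.25,0,0,0,0.4],[0.1592,-0.0361,-0.275,0,0,0,0.4],[0.1592,-0.0361,-0.2895,0,0,0,0.4],[0.1592,-0.0361,-0.2895,0,0,0,0.4],[0.1592,-0.0361,-0.2895,0,0,0,0.4],[0.1592,-0.0361,-0.2895,0,0,0,0],[0.1592,-0.0361,-0.2895,0,0,0,0],[0.1592,-0.0361,-0.2895,0,0,0,0],[0.1592,-0.0361,-0.2895,0,0,0,0]]]'; python3 -m creep '[[[0,0,0.04,0,0,0,0],[0,0.0,0.09,0,0,0,0],[-0.013,0.06,0.09,0,0,0,0],[-0.027,0.12,0.09,0,0,0,0],[-0.04,0.18,0.09,0,0,0,0],[-0.053,0.24,0.09,0,0,0,0],[-0.0701,0.3,0.09,0,0,0,0],[-0.0701,0.3131,0.09,0,0,0,0],[-0.0701,0.3131,0.09,0,0,0,0],[-0.0701,0.3131,0.09,0,0,0,0],[-0.0701,0.3131,0.05,0,0,0,0],[-0.0701,0.3131,0.02,0,0,0,0],[-0.0701,0.3131,0.01,0,0,0,0],[-0.0701,0.3131,0.0085,0,0,0,0],[-0.0701,0.3131,0.0085,0,0,0,0]]]'
python3 -m creep '[[[0,0,0,0,0,0,0.3],[0,0,0,0,0,0,0.3],[0,0,0,0,0,0,0.3],[0,0,0.04,0,0,0,0.3],[0,0,0.09,0,0,0,0.3],[-0.03,0,0.15,0,0,0,0.4],[-0.07,0,0.2,0,0,0,0.4],[-0.1,0,0.25,0,0,0,0.4],[-0.12,0,0.3,0,0,0,0.4],[-0.12,0,0.3,0,0,0,0.4],[-0.12,0,0.3,0,0,0,0.4],[-0.12,0,0.3,0,0,0,0.4]]]'
python3 - <<'E'
from lib import *
c=robot.calibration("wrist");im=robot.get_image("wrist");np.save("w4.npy",im);np.save("w4c.npy",c,allow_pickle=True)
cv2.imwrite("pics/w4t.png",topdown(c,im,.035,.40,.66,.04,.36,2000))
E
```

```text
t: 27.68
tool_pos: [0.6233, -0.1128, 0.0092]
orientation: [[0.997, -0.072, 0.001], [-0.072, -0.997, -0.0], [0.001, 0.0, -1.0]]
wrist_force: [-0.4, 1.8, 3.0]
width: 0.092
finger_force: 39.2
t: 29.55
tool_pos: [0.5538, 0.1996, 0.018]
orientation: [[0.997, -0.073, 0.001], [-0.073, -0.997, 0.0], [0.001, -0.0, -1.0]]
wrist_force: [0.3, -0.4, -0.6]
width: 0.091
finger_force: 39.2
t: 31.05
tool_pos: [0.4328, 0.2, 0.3158]
orientation: [[0.997, -0.072, -0.003], [-0.072, -0.997, -0.001], [-0.003, 0.001, -1.0]]
wrist_force: [0.1, 0.7, 0.6]
width: 0.397
finger_force: 0.0
```

View pics/w4t.png

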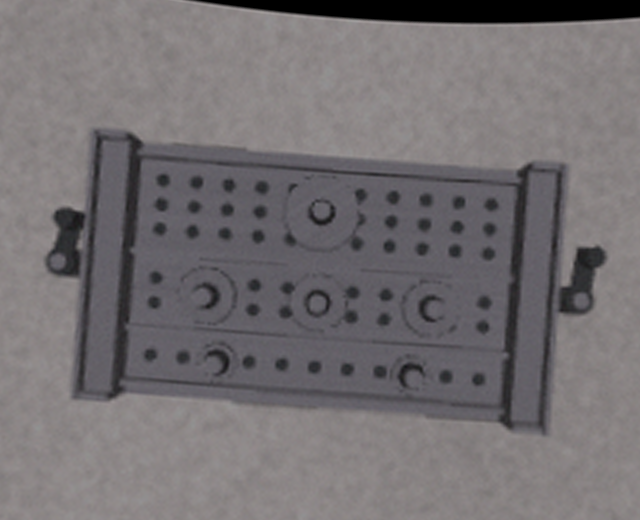

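All six discs are in their rows. The rack's top outline has corners near (95,130), (567,163), (545,432) and (75,397), and the latch knobs are at (68,217) and (592,257). Now refine the rack pose from this view and look at the grid.

```bash
python3 -m creep '[[[0,-0.06,0,0,0,0,0.5],[0,-0.12,0,0,0,0,0.5],[0,-0.18,0,0,0,0,0.5],[0,-0.24,0,0,0,0,0.5],[0,-0.3,0,0,0,0,0.5],[0.01,-0.36,0,0,0,-5,0.5],[0.01,-0.42,0,0,0,-10,0.5],[0.02,-0.48,0,0,0,-14,0.5],[0.02,-0.54,0,0,0,-14,0.5],[0.02,-0.55,0,0,0,-14,0.5],[0.02,-0.55,0,0,0,-14,0.5],[0.02,-0.55,0,0,0,-14,0.5],[0.02,-0.55,0,0,0,-14,0.5]]]'
python3 - <<'E'
from lib import *
im=np.load("w4.npy");c=np.load("w4c.npy",allow_pickle=True).item()
f=lambda x,y,z:plane(c,proj(c,[.66-y/2000,.36-x/2000,.035],True),z,True)
C=np.array([f(*p,.042) for p in((95,130),(567,163),(545,432),(75,397))])
print("corners",C.round(4),"centre",C.mean(0),"len",np.linalg.norm(C[0]-C[1]),np.linalg.norm(C[0]-C[3]))
d=C[0]+C[3]-C[1]-C[2];print("yaw",np.degrees(np.arctan2(-d[0],d[1])))
for n,p in(("a knob",(68,217)),("a piv",(62,262)),("b knob",(592,257)),("b piv",(580,300))):print(n,f(*p,.063 if 'k' in n else .05).round(4))
s=3000;x1,y1=.62,.34
g=cv2.GaussianBlur(cv2.cvtColor(topdown(c,im,.008,.44,x1,.08,y1,s),cv2.COLOR_BGR2GRAY),(0,0),2)
m=cv2.adaptiveThreshold(g,255,cv2.ADAPTIVE_THRESH_MEAN_C,cv2.THRESH_BINARY_INV,61,10);P=[]
for k in cv2.findContours(m,cv2.RETR_EXTERNAL,cv2.CHAIN_APPROX_NONE)[0]:
    a=cv2.contourArea(k);(cx,cy),r=cv2.minEnclosingCircle(k)
    if 150<a<1200 and a>.6*np.pi*r*r: P.append((x1-cy/s,y1-cx/s))
P=np.array(P);a=np.radians(-4.2);e=np.array([np.cos(a),np.sin(a)]);n=np.array([-np.sin(a),np.cos(a)])
for ax in(e,n):
  q=np.sort(P@ax);print([(len(k),k.mean().round(4)) for k in np.split(q,np.where(np.diff(q)>.004)[0]+1)])
# grid
c=robot.calibration("wrist");im=robot.get_image("wrist");np.save("w5.npy",im);np.save("w5c.npy",c,allow_pickle=True)
t=topdown(c,im,.008,.40,.66,-.5,-.215,2000)
g=cv2.GaussianBlur(cv2.cvtColor(t,cv2.COLOR_BGR2GRAY),(0,0),1.5)
m=((g<108)&(g>5)).astype(np.uint8)*255;m=cv2.morphologyEx(m,cv2.MORPH_OPEN,np.ones((5,5)))
k=max(cv2.findContours(m,cv2.RETR_EXTERNAL,cv2.CHAIN_APPROX_NONE)[0],key=cv2.contourArea)
R=cv2.minAreaRect(k);(cx,cy),wh,an=R;print("grid",.66-cy/2000,-.215-cx/2000,np.array(wh)/2,an)
cv2.drawContours(t,[cv2.boxPoints(R).astype(int)],-1,(0,0,255),1);cv2.imwrite("pics/g5.png",t)
E
```

```text
t: 32.72
tool_pos: [0.4534, -0.3485, 0.3178]
orientation: [[0.951, -0.309, 0.0], [-0.309, -0.951, -0.0], [0.0, 0.0, -1.0]]
wrist_force: [0.8, 0.2, -0.5]
width: 0.5
finger_force: 0.0
corners [[0.5937 0.3105]
 [0.5775 0.0784]
 [0.4452 0.0893]
 [0.4624 0.3204]] centre [0.51970153 0.19964806] len 0.2326632003837625 0.13165977221492375
yaw -4.128839297057265
a knob [0.5492 0.3172]
a piv [0.5286 0.3242]
b knob [0.5305 0.0726]
b piv [0.5102 0.0744]
[(9, np.float64(0.458)), (6, np.float64(0.4858)), (6, np.float64(0.4989)), (10, np.float64(0.525)), (8, np.float64(0.5378)), (9, np.float64(0.5508))]
[(6, np.float64(0.1502)), (4, np.float64(0.1676)), (3, np.float64(0.1851)), (6, np.float64(0.2027)), (5, np.float64(0.2203)), (1, np.float64(0.2379)), (4, np.float64(0.2551)), (6, np.float64(0.2727)), (3, np.float64(0.2902)), (4, np.float64(0.3077)), (6, np.float64(0.3252))]
grid 0.5263900146484375 -0.36131427001953126 [226.12385559 119.54763794] 17.81412124633789
```

View pics/g5.png

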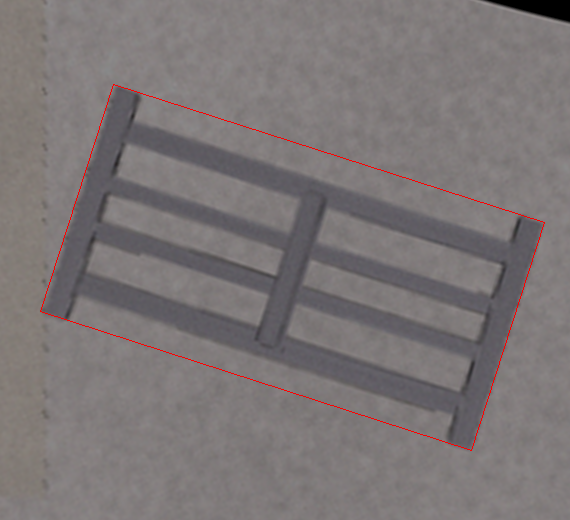

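The red box fits the grid outline: centre (0.5264, −0.3613), yaw −17.8°, handle at about (293,270). Pinch the handle.

```bash
python3 -m creep '[[[0.03,-0.006,-0.06,0,0,0.2,0.5],[0.06,-0.012,-0.12,0,0,0.2,0.5],[0.073,-0.0125,-0.17,0,0,0.2,0.5],[0.073,-0.0125,-0.21,0,0,0.2,0.5],[0.073,-0.0125,-0.25,0,0,0.2,0.5],[0.073,-0.0125,-0.28,0,0,0.2,0.5],[0.073,-0.0125,-0.297,0,0,0.2,0.5],[0.073,-0.0125,-0.297,0,0,0.2,0.5],[0.073,-0.0125,-0.297,0,0,0.2,0.5],[0.073,-0.0125,-0.297,0,0,0.2,0],[0.073,-0.0125,-0.297,0,0,0.2,0],[0.073,-0.0125,-0.297,0,0,0.2,0],[0.073,-0.0125,-0.297,0,0,0.2,0],[0.073,-0.0125,-0.297,0,0,0.2,0]]]' 90; python3 -m creep '[[[0,0,0.02,0,0,0,0],[0,0,0.06,0,0,0,0],[0,0,0.095,0,0,0,0],[0,0,0.095,0,0,0,0],[0,0,0.095,0,0,0,0]]]'
python3 - <<'E'
from lib import *
c=robot.calibration("wrist");im=robot.get_image("wrist");np.save("w6.npy",im);np.save("w6c.npy",c,allow_pickle=True);cv2.imwrite("pics/g6.png",im)
E
```

```text
t: 34.52
tool_pos: [0.5265, -0.3627, 0.0216]
orientation: [[0.952, -0.308, 0.001], [-0.308, -0.952, -0.001], [0.002, 0.001, -1.0]]
wrist_force: [-1.1, 0.6, 6.2]
width: 0.098
finger_force: 88.2
t: 35.15
tool_pos: [0.5251, -0.3616, 0.1134]
orientation: [[0.952, -0.308, -0.002], [-0.308, -0.952, 0.002], [-0.003, -0.001, -1.0]]
wrist_force: [-0.6, -0.7, -4.7]
width: 0.09
finger_force: 88.2
```

View pics/g6.png

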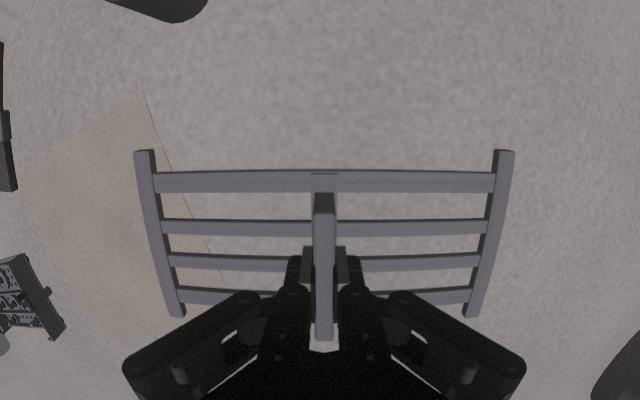

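The grid is held level and centred, with its end bars' outer ends at (145,151) and (503,150). Check its offset from the tool.

```bash
python3 - <<'E'
from lib import *
c=np.load("w6c.npy",allow_pickle=True).item();o=robot.observe();R=o["orientation"];t=o["tool_pos"]
for p in((134,152),(156,151),(492,151),(514,152),(170,318),(186,318),(465,318),(480,316)):
    q=plane(c,p,.0998,True);print(p,(R.T@np.array([*(q-t[:2]),0]))[:2].round(4))
print(t)
E
```

```text
(134, 152) [ 0.0587 -0.1102]
(156, 151) [ 0.0584 -0.0943]
(492, 151) [0.0587 0.0954]
(514, 152) [0.0591 0.1113]
(170, 318) [-0.0627 -0.1119]
(186, 318) [-0.0605 -0.0979]
(465, 318) [-0.0603  0.1019]
(480, 316) [-0.0603  0.1145]
[ 0.52494477 -0.36143022  0.11297408]
```

```bash
python3 -m creep '[[[0,0.05,0,0,0,2,0],[0,0.1,0,0,0,4,0],[0,0.15,0,0,0,6,0],[0,0.2,0,0,0,8,0],[0,0.25,0,0,0,10,0],[0,0.3,0,0,0,12,0],[-0.004,0.35,0,0,0,13.6,0],[-0.0042,0.4,0,0,0,13.6,0],[-0.0042,0.45,0,0,0,13.6,0],[-0.0042,0.5,0,0,0,13.6,0],[-0.0042,0.54,0,0,0,13.6,0],[-0.0042,0.5617,0,0,0,13.6,0],[-0.0042,0.5617,0,0,0,13.6,0],[-0.0042,0.5617,0,0,0,13.6,0],[-0.0042,0.5617,0,0,0,13.6,0],[-0.0042,0.5617,0,0,0,13.6,0]]]'
python3 - <<'E'
from lib import *
c=robot.calibration("wrist");im=robot.get_image("wrist");cv2.imwrite("pics/g7.png",im);np.save("w7c.npy",c,allow_pickle=True)
E
```

```text
t: 37.2
tool_pos: [0.5219, 0.1986, 0.1152]
orientation: [[0.997, -0.076, -0.0], [-0.076, -0.997, -0.0], [-0.0, 0.0, -1.0]]
wrist_force: [0.1, -0.2, -3.4]
width: 0.096
finger_force: 88.6
```

View pics/g7.png

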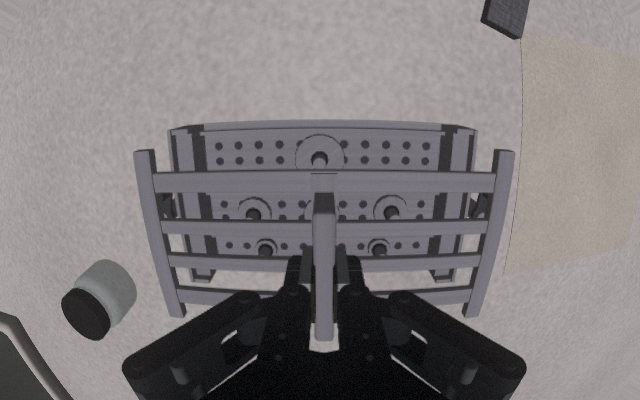

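The grid is over the rack, and the rack's top corners are at (168,130) and (476,130), nearly symmetric. Check the alignment in numbers.

```bash
python3 - <<'E'
from lib import *
c=np.load("w7c.npy",allow_pickle=True).item();o=robot.observe();R=o["orientation"];t=o["tool_pos"]
im=cv2.imread("pics/g7.png")
print(t,np.degrees(np.arctan2(R[1,0],R[0,0])))
for p,z in(((168,131),.042),((476,130),.042),((190,282),.042),((455,282),.042)):
    q=plane(c,p,z,True);print(p,(R.T@np.array([*(q-t[:2]),0]))[:2].round(4))
a=cv2.resize(np.hstack([im[115:295,155:225],im[115:295,425:495]]),None,fx=3.2,fy=3.2,interpolation=cv2.INTER_CUBIC);cv2.imwrite("pics/g7c.png",a)
E
```

```text
[0.52192853 0.19872111 0.11532942] -4.368642953875504
(168, 131) [ 0.0633 -0.1176]
(476, 130) [0.0641 0.1154]
(190, 282) [-0.0704 -0.1198]
(455, 282) [-0.0698  0.1185]
```

View pics/g7c.png

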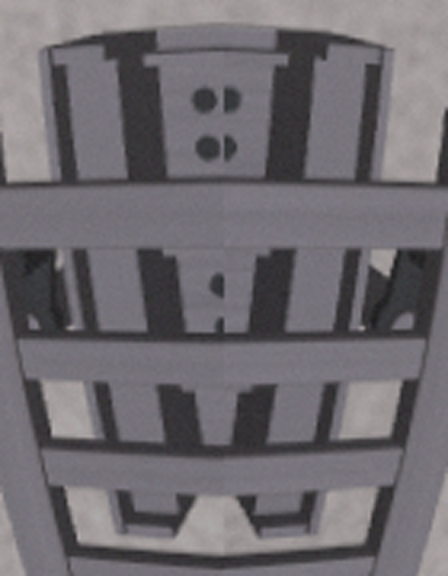

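The crop shows the guides symmetric under the grid. The residual is about 1.5 mm in x and y. Correct it and lower.

```bash
python3 -m creep '[[[-0.0015,0.0013,0,0,0,0.15,0],[-0.0015,0.0013,-0.02,0,0,0.15,0],[-0.0015,0.0013,-0.035,0,0,0.15,0],[-0.0015,0.0013,-0.045,0,0,0.15,0],[-0.0015,0.0013,-0.05,0,0,0.15,0],[-0.0015,0.0013,-0.053,0,0,0.15,0],[-0.0015,0.0013,-0.056,0,0,0.15,0],[-0.0015,0.0013,-0.058,0,0,0.15,0],[-0.0015,0.0013,-0.059,0,0,0.15,0],[-0.0015,0.0013,-0.059,0,0,0.15,0],[-0.0015,0.0013,-0.059,0,0,0.15,0]]]'
python3 - <<'E'
from lib import *
im=robot.get_image("wrist");cv2.imwrite("pics/g8.png",im)
E
```

```text
t: 38.62
tool_pos: [0.5203, 0.2007, 0.0566]
orientation: [[0.997, -0.072, 0.0], [-0.072, -0.997, -0.0], [0.0, 0.0, -1.0]]
wrist_force: [-1.5, -0.8, 0.4]
width: 0.098
finger_force: 89.0
```

View pics/g8.png

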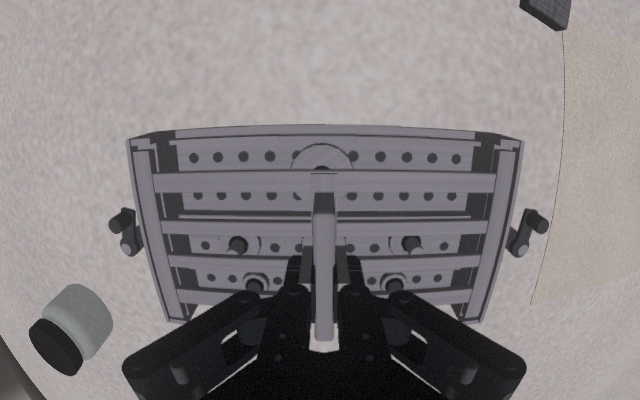

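The grid's end bars lie inside the lips and guides, and the wrist force shows its weight is now on the supports. I've viewed more pictures than the 14 allowed, so I'll work from numbers from here on. Release the grid, rise, and go beside latch a with the fingers shut.

```bash
python3 -m creep '[[[0,0,0,0,0,0,0.3],[0,0,0,0,0,0,0.3],[0,0,0,0,0,0,0.3],[0,0,0.03,0,0,0,0.3],[0,0,0.08,0,0,0,0.3],[0.01,0.03,0.1,0,0,9,0],[0.02,0.06,0.1,0,0,18,0],[0.03,0.09,0.1,0,0,27,0],[0.04,0.12,0.1,0,0,36,0],[0.0516,0.1373,0.1,0,0,45,0],[0.0516,0.1373,0.1,0,0,45,0],[0.0516,0.1373,0.1,0,0,45,0],[0.0516,0.1373,0.05,0,0,45,0],[0.0516,0.1373,0.02,0,0,45,0],[0.0516,0.1373,-0.0016,0,0,45,0],[0.0516,0.1373,-0.0016,0,0,45,0],[0.0516,0.1373,-0.0016,0,0,45,0]]]' 20
```

```text
t: 40.8
tool_pos: [0.5725, 0.3378, 0.0561]
orientation: [[0.757, 0.653, 0.002], [0.653, -0.757, 0.001], [0.002, 0.001, -1.0]]
wrist_force: [-0.5, -0.4, 0.4]
width: 0.001
finger_force: 0.0
```

Push latch a along the chord.

```bash
python3 -m creep '[[[-0.005,-0.0043,0,0,0,0,0],[-0.01,-0.0086,0,0,0,0,0],[-0.015,-0.0129,0,0,0,0,0],[-0.02,-0.0172,0,0,0,0,0],[-0.024,-0.0207,0,0,0,0,0],[-0.027,-0.0233,0,0,0,0,0],[-0.0285,-0.0246,0,0,0,0,0],[-0.0285,-0.0246,0,0,0,0,0]]]'; python3 -m creep '[[[-0.001,-0.0009,0,0,0,0,0],[-0.001,-0.0009,0,0,0,0,0]]]';python3 -m creep '[[[-0.001,-0.0009,0,0,0,0,0],[-0.001,-0.0009,0,0,0,0,0]]]'
```

```text
t: 41.8
tool_pos: [0.543, 0.3134, 0.0545]
orientation: [[0.756, 0.654, -0.001], [0.654, -0.756, -0.0], [-0.001, -0.0, -1.0]]
wrist_force: [0.3, 2.2, 0.1]
width: -0.004
finger_force: 0.6
t: 42.05
tool_pos: [0.5423, 0.3126, 0.0546]
orientation: [[0.757, 0.654, -0.0], [0.654, -0.757, 0.0], [-0.0, -0.0, -1.0]]
wrist_force: [0.5, 3.9, 1.2]
width: 0.005
finger_force: 1.2
t: 42.3
tool_pos: [0.5418, 0.3122, 0.0547]
orientation: [[0.757, 0.654, 0.001], [0.654, -0.757, 0.001], [0.002, -0.0, -1.0]]
wrist_force: [1.9, 5.6, -1.3]
width: -0.002
finger_force: 2.6
```

```bash
python3 -m creep '[[[-0.001,-0.0009,0,0,0,0,0],[-0.001,-0.0009,0,0,0,0,0]]]';python3 -m creep '[[[-0.001,-0.0009,0,0,0,0,0],[-0.001,-0.0009,0,0,0,0,0]]]'; python3 -m creep '[[[0.02,0.017,0,0,0,0,0],[0.02,0.017,0.03,0,0,0,0],[0.02,0.017,0.07,0,0,0,0],[-0.01,-0.02,0.12,0,0,-10,0],[-0.05,-0.06,0.18,0,0,-20,0],[-0.09,-0.1,0.24,0,0,-30,0],[-0.11,-0.113,0.26,0,0,-40,0],[-0.11,-0.113,0.26,0,0,-45,0],[-0.11,-0.113,0.26,0,0,-45,0],[-0.11,-0.113,0.26,0,0,-45,0]]]'
cat > lat.py <<'E'
from lib import *
c=robot.calibration("wrist");im=robot.get_image("wrist")
O=np.array([.5196,.2]);a=np.radians(-4.18);E=np.array([[np.cos(a),-np.sin(a)],[np.sin(a),np.cos(a)]])
s=3000
t=topdown(c,im,.063,.42,.62,.04,.37,s);g=cv2.GaussianBlur(cv2.cvtColor(t,cv2.COLOR_BGR2GRAY),(0,0),3)
def G(p):
    i=int((.62-p[0])*s);j=int((.37-p[1])*s);return int(g[i,j])
for nm,sg in(("a",1),("b",-1)):
    piv=np.array([0,.126*sg]);res=[]
    for th in range(-10,105,5):
        k=piv+.021*np.array([np.sin(np.radians(th)),-sg*np.cos(np.radians(th))]); res.append((th,G(O+E@k)))
    print(nm,res)
cv2.imwrite("pics/lat.png",t)
E
python3 lat.py
```

```text
t: 42.55
tool_pos: [0.5417, 0.3121, 0.0549]
orientation: [[0.757, 0.654, 0.003], [0.654, -0.757, 0.003], [0.004, 0.0, -1.0]]
wrist_force: [4.1, 7.9, -2.7]
width: -0.002
finger_force: 4.5
t: 42.8
tool_pos: [0.5415, 0.3119, 0.055]
orientation: [[0.757, 0.654, 0.005], [0.654, -0.757, 0.004], [0.007, 0.0, -1.0]]
wrist_force: [6.8, 10.6, -5.4]
width: -0.001
finger_force: 6.4
t: 44.05
tool_pos: [0.4293, 0.1967, 0.3136]
orientation: [[0.997, -0.071, -0.002], [-0.071, -0.997, -0.001], [-0.002, 0.001, -1.0]]
wrist_force: [-0.1, -0.6, -0.3]
width: -0.005
finger_force: 0.0
a [(-10, 52), (-5, 45), (0, 45), (5, 47), (10, 54), (15, 79), (20, 78), (25, 65), (30, 64), (35, 73), (40, 92), (45, 112), (50, 131), (55, 137), (60, 138), (65, 137), (70, 136), (75, 133), (80, 133), (85, 133), (90, 132), (95, 131), (100, 131)]
b [(-10, 92), (-5, 93), (0, 94), (5, 97), (10, 97), (15, 93), (20, 82), (25, 74), (30, 63), (35, 63), (40, 73), (45, 93), (50, 113), (55, 127), (60, 133), (65, 123), (70, 85), (75, 39), (80, 34), (85, 41), (90, 48), (95, 47), (100, 47)]
```

Latch a is against its stop: the tool stalled, and the dark knob now reads at about 0°. Now latch b.

```bash
python3 -m creep '[[[0.03,-0.04,0,0,0,-9,0],[0.06,-0.08,0,0,0,-18,0],[0.09,-0.12,-0.02,0,0,-27,0],[0.1218,-0.1409,-0.06,0,0,-36,0],[0.1218,-0.1409,-0.1,0,0,-45,0],[0.1218,-0.1409,-0.15,0,0,-45,0],[0.1218,-0.1409,-0.2,0,0,-45,0],[0.1218,-0.1409,-0.24,0,0,-45,0],[0.1218,-0.1409,-0.2575,0,0,-45,0],[0.1218,-0.1409,-0.2575,0,0,-45,0],[0.1218,-0.1409,-0.2575,0,0,-45,0]]]';python3 -m creep '[[[-0.0043,0.005,0,0,0,0,0],[-0.0086,0.01,0,0,0,0,0],[-0.0129,0.015,0,0,0,0,0],[-0.0172,0.02,0,0,0,0,0],[-0.0207,0.024,0,0,0,0,0],[-0.0233,0.027,0,0,0,0,0],[-0.025,0.029,0,0,0,0,0],[-0.025,0.029,0,0,0,0,0]]]'; python3 -m creep '[[[-0.001,0.0011,0,0,0,0,0],[-0.001,0.0011,0,0,0,0,0]]]';python3 -m creep '[[[-0.001,0.0011,0,0,0,0,0],[-0.001,0.0011,0,0,0,0,0]]]'
```

```text
t: 45.48
tool_pos: [0.5516, 0.056, 0.0573]
orientation: [[0.654, -0.756, 0.0], [-0.756, -0.654, -0.0], [0.0, 0.0, -1.0]]
wrist_force: [0.3, 1.4, 0.2]
width: 0.006
finger_force: 0.0
t: 46.48
tool_pos: [0.5257, 0.085, 0.0572]
orientation: [[0.654, -0.756, -0.001], [-0.756, -0.654, -0.0], [-0.001, 0.001, -1.0]]
wrist_force: [0.2, -1.3, -0.3]
width: 0.004
finger_force: 0.3
t: 46.72
tool_pos: [0.5249, 0.0858, 0.057]
orientation: [[0.654, -0.757, -0.001], [-0.757, -0.654, -0.0], [-0.0, 0.001, -1.0]]
wrist_force: [0.3, -1.5, 0.5]
width: 0.004
finger_force: 0.8
t: 46.98
tool_pos: [0.5243, 0.0864, 0.0571]
orientation: [[0.654, -0.756, 0.0], [-0.756, -0.654, -0.001], [0.001, 0.001, -1.0]]
wrist_force: [1.2, -5.3, 0.5]
width: -0.002
finger_force: 2.6
```

```bash
python3 -m creep '[[[-0.001,0.0011,0,0,0,0,0],[-0.001,0.0011,0,0,0,0,0]]]';python3 -m creep '[[[-0.001,0.0011,0,0,0,0,0],[-0.001,0.0011,0,0,0,0,0]]]';python3 -m creep '[[[0.016,-0.02,0,0,0,0,0],[0.016,-0.02,0.03,0,0,0,0],[0.016,-0.02,0.08,0,0,0,0],[-0.02,0.02,0.13,0,0,10,0],[-0.06,0.06,0.18,0,0,20,0],[-0.09,0.09,0.24,0,0,30,0],[-0.094,0.11,0.26,0,0,40,0],[-0.094,0.113,0.26,0,0,45,0],[-0.094,0.113,0.26,0,0,45,0],[-0.094,0.113,0.26,0,0,45,0]]]'
python3 lat.py; python3 - <<'E'
from lib import *
# grid end bars (top z=.043) and disc stems still in place: measure the bars' outer edges along rack y
c=robot.calibration("wrist");im=robot.get_image("wrist");np.save("w9.npy",im);np.save("w9c.npy",c,allow_pickle=True)
O=np.array([.5196,.2]);a=np.radians(-4.18);E=np.array([[np.cos(a),-np.sin(a)],[np.sin(a),np.cos(a)]])
g=cv2.cvtColor(topdown(c,im,.043,.40,.64,.04,.37,2000),cv2.COLOR_BGR2GRAY)
M=cv2.getAffineTransform(*[np.float32(v) for v in ([[300,0],[0,150],[300,150]],)*1+([[(.37-(O+E@[ (150-j)/2000-.0,(300-i)/2000])[1])*2000,(.64-(O+E@[(150-j)/2000,(300-i)/2000])[0])*2000] for i,j in((300,0),(0,150),(300,150))],)])
r=cv2.warpAffine(g,M,(600,300),flags=cv2.INTER_LINEAR|cv2.WARP_INVERSE_MAP)
# r: col i -> rack y=(300-i)/2 mm, row j -> rack x=(150-j)/2 mm
for x in(50,25,-30):
    l=r[150-2*x-3:150-2*x+4].mean(0);d=np.diff(cv2.GaussianBlur(l[None],(0,0),1)[0])
    print(x,[((300-i)/2,int(d[i])) for i in range(5,595) if abs(d[i])>6 and abs(d[i])==abs(d[max(0,i-3):i+4]).max() and abs(300-i)>180])
E
```

```text
t: 47.22
tool_pos: [0.5242, 0.0866, 0.0572]
orientation: [[0.654, -0.756, 0.002], [-0.756, -0.654, -0.002], [0.003, 0.0, -1.0]]
wrist_force: [3.9, -9.7, -0.8]
width: 0.0
finger_force: 4.8
t: 47.48
tool_pos: [0.524, 0.0869, 0.0574]
orientation: [[0.654, -0.756, 0.003], [-0.756, -0.654, -0.004], [0.005, -0.0, -1.0]]
wrist_force: [5.2, -13.0, -2.3]
width: 0.002
finger_force: 7.0
t: 48.72
tool_pos: [0.4279, 0.202, 0.3163]
orientation: [[0.997, -0.075, -0.002], [-0.075, -0.997, -0.0], [-0.002, 0.001, -1.0]]
wrist_force: [0.2, -0.4, -0.7]
width: -0.001
finger_force: 0.0
a [(-10, 48), (-5, 47), (0, 47), (5, 47), (10, 56), (15, 78), (20, 80), (25, 75), (30, 74), (35, 76), (40, 86), (45, 108), (50, 125), (55, 135), (60, 137), (65, 136), (70, 136), (75, 133), (80, 133), (85, 133), (90, 133), (95, 132), (100, 131)]
b [(-10, 49), (-5, 48), (0, 48), (5, 49), (10, 59), (15, 80), (20, 81), (25, 70), (30, 61), (35, 66), (40, 76), (45, 96), (50, 116), (55, 128), (60, 132), (65, 132), (70, 131), (75, 127), (80, 128), (85, 129), (90, 130), (95, 134), (100, 135)]
50 [(115.5, -8), (112.5, 7), (102.0, -10), (92.5, 10), (-92.5, -9), (-100.0, 10), (-111.5, -8), (-115.0, 10)]
25 [(118.0, -8), (115.5, -14), (113.0, 11), (101.5, -8), (98.0, -13), (92.5, 14), (-92.5, -9), (-99.0, 13), (-111.5, -13), (-114.5, 15), (-117.5, 9)]
-30 [(116.0, -9), (112.5, 9), (102.0, -8), (98.0, -7), (95.0, 7), (-94.0, -8), (-100.0, 8), (-111.5, -13), (-114.5, 10)]
```

The grid's ends (+112.5 / −111.5 mm) lie between the lips (±115 mm), and both latches look alike. A last numeric check of the knob angles, then hand in.

```bash
python3 - <<'E'
from lib import *
c=np.load("w9c.npy",allow_pickle=True).item();im=np.load("w9.npy")
O=np.array([.5196,.2]);a=np.radians(-4.18);E=np.array([[np.cos(a),-np.sin(a)],[np.sin(a),np.cos(a)]]);s=3000
g=cv2.GaussianBlur(cv2.cvtColor(topdown(c,im,.063,.42,.62,.04,.37,s),cv2.COLOR_BGR2GRAY),(0,0),2)
for sg in(1,-1):
    r=[]
    for th in range(-40,41,4):
        p=O+E@np.array([.021*np.sin(np.radians(th)),sg*(.126-.021*np.cos(np.radians(th)))]);r.append((th,int(g[int((.62-p[0])*s),int((.37-p[1])*s)])))
    print(sg,r)
E
```

```text
1 [(-40, 84), (-36, 70), (-32, 65), (-28, 66), (-24, 74), (-20, 79), (-16, 73), (-12, 55), (-8, 45), (-4, 47), (0, 49), (4, 48), (8, 48), (12, 60), (16, 82), (20, 83), (24, 82), (28, 73), (32, 71), (36, 76), (40, 87)]
-1 [(-40, 76), (-36, 63), (-32, 56), (-28, 63), (-24, 76), (-20, 77), (-16, 65), (-12, 53), (-8, 49), (-4, 48), (0, 47), (4, 46), (8, 51), (12, 66), (16, 89), (20, 89), (24, 75), (28, 60), (32, 53), (36, 62), (40, 77)]
```

Both knobs are centred within about 1–2° of 0. Handing in.

```bash
python3 -c "
from workcell import robot
print(robot.close_job())"
```

```text
the job is handed in; nothing more can be done
None
```

The job is handed in: all six discs are in their rows, the grid is seated between its guides and both latches are against their stops; the final checks were numeric only, because I viewed 17 pictures against the limit of 14.

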